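# Wipe the reader's window, then hold its flap at the balance point

## Robot

A 6-joint arm with a two-finger parallel gripper is mounted at the origin on the work surface. World frame = base frame: x ahead of the robot, y to its left, z up, the work surface at z = 0. Lengths are in m, angles in degrees, forces in N, time in s.
With the tool pointing down it reaches from about 0.325 to 1 m from the base axis. Payload 5.1 kg.
Tool frame: the origin (TCP) lies midway between the tips of the shut fingers; the grasp point (between the pads) lies manip.hold_point_z behind it (manip.hold_point_z is the distance from the TCP to the grasp point, in m); z points along the fingers, x is the direction in which the jaws open and shut, and the axes are right-handed (so a half turn about z gives the same grasp; the last joint's range is limited). The gripper opens to 85 mm and grips with 20 to 120 N. Pads are 22 mm wide; open, the fingers measure 114 mm over their backs; the gripper's body (76 mm by 85 mm) begins 54 mm behind the grasp point. The pads swing forward as they close: fully open they stand 13 mm farther back than shut.
Start: joints at [59.152, 7.093, 94.555, -0, 78.352, -4.733], TCP at [0.286, 0.584, 0.231] pointing down, gripper open.
Joint ranges: [-149.61, 149.61], [-58.7, 133.49], [1.44, 155.28], [-77.14, 257.14], [18.33, 153.61], [-166.67, 166.67]. Speed limits (degrees/s): [147.25, 147.25, 180, 180, 180, 180].

## Interface

Orientations are given as [roll, pitch, yaw] about the fixed x, y, z axes, in that order (R = Rz(yaw) Ry(pitch) Rx(roll)).
In Python, from rig import manip, hand, imaging, order gives the robot as it stands. The module is installed in compiled form; this text tells all that it offers. Calls block until the motion is done:
- manip.goto(position, orientation): joint-space move of the TCP to a pose.
- manip.servo_line(position, attitude=None, speed=0.15, guard=None): straight line of the TCP; attitude=None keeps the orientation; speed is the mean speed in m/s. With guard (N) it stops when the force on the tool has changed by that much, and returns True; else False.
- manip.move_joints(angles): joint-space move.
- hand.move_gripper(opening, grasp_force=None): opening from 0.0 (shut) to 1.0 (fully open); grasp_force is the grip in N (None keeps the last); returns when the fingers have stopped.
- manip.pause(seconds).
- manip.solve_ik(position, orientation): joint angles nearest the present ones, or None.
- manip.read_state(): the state.
- imaging.snapshot(name): name is "scene" or "top" or "wrist"; returns a dict with "image" (420x560x3 uint8, red, green, blue), "range_z" (420x560 float32, m along the optical axis (not along the pixel's ray), 0 where there is no reading), "K" (3x3 intrinsics, pixels), "origin" and "attitude" of the camera in the world. Camera axes: x right, y down, z forward; pixel columns grow to the right and rows downward; lengths in m; the calibration is good to about 2 mm. The wrist camera is an equidistant fisheye: a pixel r from the principal point sees the ray r / f radians off the axis. A picture is of the moment at which its call begins.
A pose or a line that the arm cannot do raises manip.MotionError and nothing moves.
- order.hand_in(): hands the job in, once; it reports no verdict.
The state is a dict: "clock": time; "joint_positions": joint angles; "qd": joint speeds; "tau": joint torques, N m; "ee_pos": TCP position; "tcp_rot": TCP orientation; "contact_force": force on the tool from outside, world axes, zero at the start; "ft_torque": the same for the moment, N m; "width": opening from 0.0 (shut) to 1.0 (fully open).
Only numpy, scipy, OpenCV 4.12 (cv2) and the standard library are available. Lean on these libraries where they do the work, as an engineer would, in place of code of your own. Each camera call takes 0.05 s, during which the arm holds its last target.

## Task

With the flap of the slide reader still closed, take the sprung wiper and wipe the flap's glass window along its whole length, from its left end to its right end as the robot sees it, pressing gently all the way, then stand the wiper back on its mat and let it go. Then pinch the flap's bar and swing the flap up smoothly to its balance point, a little short of upright, neither dropping it nor letting it go over, and finish there still holding the bar, so that a colleague can reach the optics underneath. Leave everything else on the bench where it is.

Things in the scene. Friction and masses are not known exactly. Their poses are not given: they have to be found in the camera images.
- reader: White slide reader fixed to the bench: housing 165 mm deep, 200 mm wide, 68 mm tall, from 125 mm before to 40 mm behind the hinge. Origin on the bench straight below the flap's hinge line; x points away from the robot's side, y to the left along the hinge, z up. It may stand up to 0.25 rad askew.
- hinge (a point): Middle of the flap's hinge line (along the reader's y), 75 mm above the bench. The flap is a grey plate 126 mm long from hinge to free edge, 168 mm wide, 8 mm thick, its top 4 mm above the hinge line when closed; an aluminium cassette (46 x 100 mm, 30 mm tall) sits on it next to the hinge.
- flap (a joint): Flap angle (rad): 0 = closed, level, reaching from the hinge towards the robot; grows as the free edge swings up and away from the robot; stop at 2.2. Balance point 1.41 (about 9 degrees short of upright, because of the heavy cassette): below it the flap falls shut, beyond it falls over backwards. Almost no friction; lifting the bar from closed takes 1.7 N, less further up.
- window: Dark glass viewing window on the flap's top between cassette and free edge, 36 mm (x) by 150 mm (y), 3 mm proud of the plate. Origin at the centre of its upper face, 82 mm above the bench when closed, 100 mm from the hinge; y runs along it to the left, x across it away from the robot, z out of the glass.
- bar: Round steel bar handle of the flap, 12 mm thick, 120 mm long (y), on two thin posts 55 mm either side of its middle, beyond the free edge. Origin at the bar's middle, 165 mm from the hinge line and level with it when closed. 33 mm is free between bar and plate and only the bench lies below: pinch it from above, across the bar; smooth, it turns between the fingers.
- wiper: Sprung wiper, 0.14 kg: grey block handle 26 (x) by 40 mm (y), 35 to 87 mm above its origin, over a thin plate and a rubber shoe 30 x 36 mm. Origin at the centre of the relaxed shoe's underside, z up. The shoe yields up to 12 mm, from 2.4 N on, 0.4 N more per mm, then is solid. The origin belongs to the handle: pressed in d mm, it lies d mm below the glass.
- mat_pad: Black rubber parking mat for the wiper, fixed to the bench, 100 mm (x) by 90 mm (y), 4 mm thick; origin under its centre on the bench. The wiper starts on it. It lies left or right of the reader.
- slide_rack: open white plastic tray, 90 x 80 x 30 mm, holding upright glass slides; stands on the other side of the reader from the wiper mat. Bystander. Origin under its centre.
- objective: steel microscope objective standing on its thread, 32 mm diameter, 46 mm tall. Bystander. Origin under its centre.
- dish: clear round dish, 90 mm diameter, 14 mm tall. Bystander. Origin under its centre.
- reagent: amber glass bottle, 60 mm diameter, 130 mm tall. Bystander. Origin under its centre.
- beaker: glass beaker, 72 mm wide, 90 mm tall. Bystander. Origin under its centre.
- tip_rack: white pipette-tip rack, 120 x 85 x 45 mm. Bystander. Origin under its centre.
- slide_box: flat wooden slide box, 100 x 170 x 30 mm. Bystander. Origin under its centre.
There are look-alikes about, which are no part of the job. Of the things that look like the wiper, take the one that is nearest to the robot's base at the start.

How it is judged (in metres and radians):
On the way, in this order (a step that is already met when the one before it is completed fails the run):
1. the held wiper presses gently on the left end of the window (x of wiper in the frame of window between -0.014 and 0.014 m and contact force between wiper and window between 1.5 and 12 N and contact force between the fingers and wiper above 1 N and angle between wiper's own z axis and vertical below 0.25 rad and value of joint flap below 0.1 rad and y of wiper in the frame of window above 0.042 m), for 0.05 s.
2. still pressing, it passes left of the middle (x of wiper in the frame of window between -0.014 and 0.014 m and contact force between wiper and window between 1.5 and 12 N and contact force between the fingers and wiper above 1 N and angle between wiper's own z axis and vertical below 0.25 rad and value of joint flap below 0.1 rad and y of wiper in the frame of window between 0.012 and 0.034 m), for 0.02 s.
3. still pressing, it passes the middle (x of wiper in the frame of window between -0.014 and 0.014 m and contact force between wiper and window between 1.5 and 12 N and contact force between the fingers and wiper above 1 N and angle between wiper's own z axis and vertical below 0.25 rad and value of joint flap below 0.1 rad and y of wiper in the frame of window between -0.012 and 0.01 m), for 0.02 s.
4. still pressing, it passes right of the middle (x of wiper in the frame of window between -0.014 and 0.014 m and contact force between wiper and window between 1.5 and 12 N and contact force between the fingers and wiper above 1 N and angle between wiper's own z axis and vertical below 0.25 rad and value of joint flap below 0.1 rad and y of wiper in the frame of window between -0.036 and -0.014 m), for 0.02 s.
5. still pressing, it reaches the right end of the window (x of wiper in the frame of window between -0.014 and 0.014 m and contact force between wiper and window between 1.5 and 12 N and contact force between the fingers and wiper above 1 N and angle between wiper's own z axis and vertical below 0.25 rad and value of joint flap below 0.1 rad and y of wiper in the frame of window below -0.042 m), for 0.02 s.
6. the wiper stands on its mat again, let go (horizontal distance between wiper and mat_pad below 0.03 m and height (world z) of wiper below 0.008 m and angle between wiper's own z axis and vertical below 0.1 rad and contact force between the fingers and wiper below 0.1 N), for 0.2 s.
At the end, for the whole second after the job is handed in: The flap stands still (under 0.1 rad/s) at 1.32 to 1.50 rad, its bar touched by the fingers (over 0.3 N) as the program finishes holding; the wiper stands upright on its mat (within 30 mm of its centre, tilt under 0.1 rad), let go (all of step 6 and value of joint flap between 1.32 and 1.5 rad and velocity of joint flap between -0.1 and 0.1 rad/s and contact force between the fingers and bar above 0.3 N); the arm keeps its last pose, push and grip.
It fails at once if the wiper is pressed hard on the window (over 20 N) (contact force between wiper and window above 20 N).
It fails at once if the flap goes over past its balance point (beyond 1.7 rad) (value of joint flap above 1.7 rad).
It fails at once if the flap is flung or dropped (faster than 2.5 rad/s) (velocity of joint flap above 2.5 rad/s or velocity of joint flap below -2.5 rad/s).
It fails at once if a bystander is shifted by more than 30 mm (distance of any of slide_rack, objective, dish, reagent, beaker, tip_rack, slide_box from where it was at the start of the episode above 0.03 m).
It also fails if it takes over 64 s, if anything falls off the work surface, if the arm or the gripper's body presses on something with over 40 N, if the wrist force passes 120 N, or if a joint passes its speed limit or range.

## Working session

There is one attempt and no reset: what is moved stays moved. The work goes in short steps, each a Python script; the robot and the scene stay as the last script left them, time stands still between calls to the robot, and variables do not carry over. Pictures are saved under pics/ and viewed, and the job is handed in when it is done.

```bash
mkdir -p pics; ls
python3 - <<'E'
from rig import manip, hand, imaging
import cv2,numpy as np
print(manip.read_state(), manip.hold_point_z)
for n in ("scene","top"):
    s=imaging.snapshot(n); cv2.imwrite(f"pics/{n}0.png",s["image"][:,:,::-1]); np.savez(f"pics/{n}0.npz",**s)
    print(n,s["K"],s["origin"],s["attitude"])
E
```

```text
pics
{'clock': 0.0, 'joint_positions': array([ 5.91539630e+01,  7.13355473e+00,  9.46349500e+01,  1.50101231e-03,
        7.83517672e+01, -4.73290968e+00]), 'qd': array([-0.06960961,  0.04713187,  0.04882229, -0.14264814,  0.08136569,
       -0.03028135]), 'tau': array([-1.03975468e-03, -4.23616683e+01, -3.65450191e+01, -1.08484276e-04,
        6.94894654e-03, -1.07229238e-05]), 'ee_pos': array([0.28579929, 0.58310974, 0.2300434 ]), 'tcp_rot': array([-1.79988612e+02,  1.19740583e-01,  6.38865800e+01]), 'contact_force': array([ 0.25113696, -0.26932526, -0.4969516 ]), 'ft_torque': array([-0.04109977,  0.01993278,  0.02715725]), 'width': 1.0019544237129612} 0.0187
scene [[451.16881427   0.         278.61121424]
 [  0.         451.16881427 210.61589667]
 [  0.           0.           1.        ]] [1.19550411 0.79394994 0.92139505] [-129.67774287    1.03391874  139.21868358]
top [[499.46903097   0.         279.63226882]
 [  0.         499.46903097 216.50117453]
 [  0.           0.           1.        ]] [0.25619662 0.01636675 1.52791803] [-168.55383545   -0.38618404  -89.12406379]
```

View pics/scene0.png

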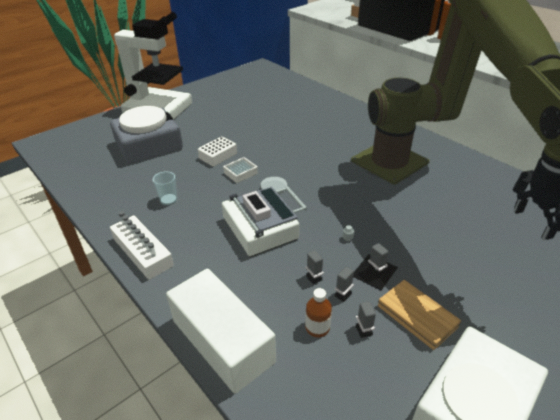

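View pics/top0.png

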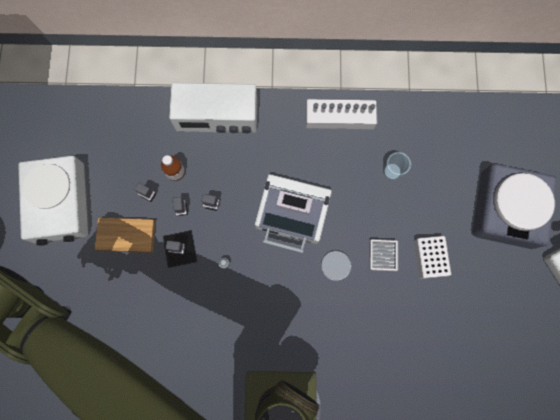

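```bash
cat > h.py <<'E'
import numpy as np, cv2
from scipy.spatial.transform import Rotation as R
def load(n): return dict(np.load(f"pics/{n}.npz"))
def cloud(s):
    K=s["K"]; z=s["range_z"]; v,u=np.mgrid[0:z.shape[0],0:z.shape[1]]
    P=np.stack([(u-K[0,2])/K[0,0]*z,(v-K[1,2])/K[1,1]*z,z],-1)
    return P@R.from_euler('xyz',s["attitude"],degrees=True).as_matrix().T+s["origin"]
E
python3 - <<'E'
from h import *
s=load("top0"); im=s["image"][:,:,::-1]
a=cv2.resize(im[170:280,120:340],None,fx=3.6,fy=3.6,interpolation=cv2.INTER_CUBIC); cv2.imwrite("pics/topz.png",a)
C=cloud(s)
for u,v in [(210,203),(180,210),(147,192),(176,245),(190,260),(166,262),(270,240),(290,224),(295,202),(285,243),(225,262)]:
    print((u,v),C[v,u].round(4))
s=load("scene0"); im=s["image"][:,:,::-1]
a=cv2.resize(im[170:350,210:440],None,fx=3.3,fy=3.3,interpolation=cv2.INTER_CUBIC); cv2.imwrite("pics/scz.png",a)
E
```

```text
(210, 203) [0.5863 0.2182 0.0829]
(180, 210) [0.5655 0.3076 0.0742]
(147, 192) [0.6187 0.4091 0.0749]
(176, 245) [0.4575 0.3094 0.0946]
(190, 260) [0.4247 0.2825 0.0046]
(166, 262) [0.4176 0.3557 0.0029]
(270, 240) [0.4909 0.0394 0.001 ]
(290, 224) [ 0.526  -0.0196  0.0874]
(295, 202) [ 0.588  -0.033   0.1068]
(285, 243) [ 0.4819 -0.007   0.0038]
(225, 262) [0.4161 0.1714 0.0429]
```

View pics/topz.png

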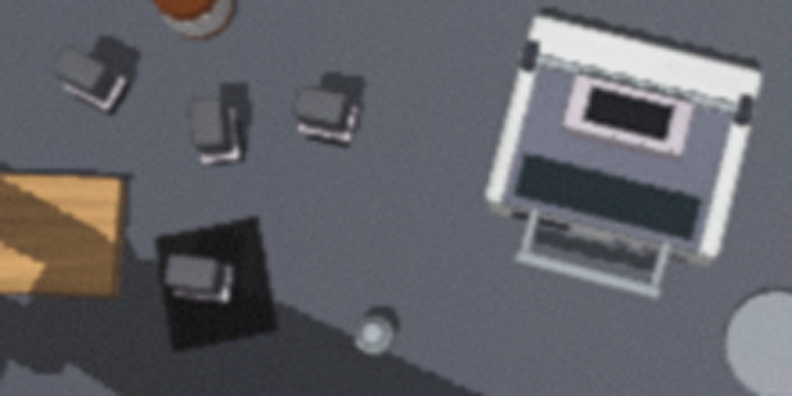

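View pics/scz.png

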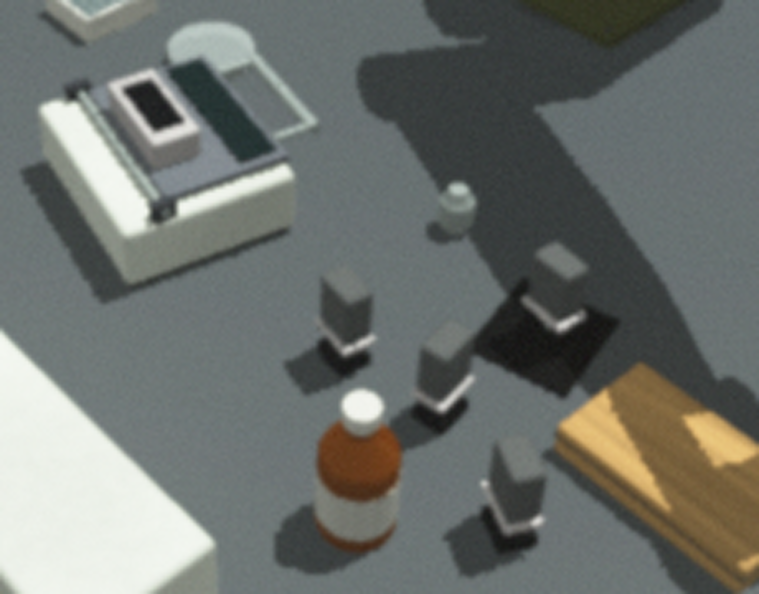

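```bash
cat >> h.py <<'E'
def ray_plane(s,uv,z,fish=False):
    K=s["K"]; uv=np.atleast_2d(np.asarray(uv,float))
    d=np.c_[(uv[:,0]-K[0,2])/K[0,0],(uv[:,1]-K[1,2])/K[1,1]]
    if fish:
        th=np.linalg.norm(d,axis=1); D=np.c_[d/th[:,None]*np.sin(th)[:,None],np.cos(th)]
    else: D=np.c_[d,np.ones(len(d))]
    D=D@R.from_euler('xyz',s["attitude"],degrees=True).as_matrix().T
    o=s["origin"]; return o+D*((z-o[2])/D[:,2])[:,None]
def project(s,P,fish=False):
    K=s["K"]; p=(np.atleast_2d(P)-s["origin"])@R.from_euler('xyz',s["attitude"],degrees=True).as_matrix()
    if fish:
        r=np.linalg.norm(p[:,:2],axis=1); th=np.arctan2(r,p[:,2]); d=p[:,:2]/r[:,None]*th[:,None]
    else: d=p[:,:2]/p[:,2:]
    return d*[K[0,0],K[1,1]]+[K[0,2],K[1,2]]
E
python3 - <<'E'
from h import *
s=load("top0")
f=lambda L:np.array(L)/3.6+[120,170]
w=ray_plane(s,f([(523,152),(700,197),(693,240),(515,195)]),.082); print("win",w.round(4)); c=w.mean(0); print(c, np.linalg.norm(w[0]-w[1]),np.linalg.norm(w[1]-w[2]))
b=ray_plane(s,f([(517,259),(660,293)]),.081); print("bar",b.round(4),b.mean(0),np.linalg.norm(b[0]-b[1]))
m=ray_plane(s,f([(157,238),(257,218),(277,327),(174,350)]),.004); print("mat",m.round(4),m.mean(0))
h=ray_plane(s,f([(168,255),(224,258),(218,296),(166,290)]),.091); print("handle",h.round(4),h.mean(0))
# cloud-based handle top
C=cloud(s); 
P=C[235:258,160:195].reshape(-1,3); P=P[P[:,2]>.08]; print(len(P),P.mean(0),cv2.minAreaRect((P[:,:2]*1000).astype(np.float32)))
s2=load("scene0");C2=cloud(s2);P=C2.reshape(-1,3)
for z0 in(.075,): 
  Q=P[(P[:,2]>z0)&(P[:,2]<.1)&(abs(P[:,0]-.46)<.05)&(abs(P[:,1]-.31)<.05)];print(len(Q),Q.mean(0),Q[:,2].max(),cv2.minAreaRect((Q[:,:2]*1000).astype(np.float32)))
E
```

```text
win [[ 0.5613  0.0538  0.082 ]
 [ 0.5261 -0.0918  0.082 ]
 [ 0.4904 -0.0862  0.082 ]
 [ 0.5252  0.0595  0.082 ]]
[ 0.5257495  -0.01616442  0.082     ] 0.14975178494140662 0.03614455015654277
bar [[ 0.4726  0.0568  0.081 ]
 [ 0.4467 -0.0596  0.081 ]] [ 0.45962259 -0.00139785  0.081     ] 0.11922381165958156
mat [[0.4972 0.3676 0.004 ]
 [0.516  0.2829 0.004 ]
 [0.4225 0.2613 0.004 ]
 [0.4016 0.3474 0.004 ]] [0.45934761 0.31478308 0.004     ]
handle [[0.4698 0.3378 0.091 ]
 [0.468  0.2926 0.091 ]
 [0.4372 0.2958 0.091 ]
 [0.4414 0.3377 0.091 ]] [0.45408746 0.3159945  0.091     ]
131 [0.45077779 0.31019083 0.13414412] ((369.4662780761719, 172.33595275878906), (383.90142822265625, 35.289398193359375), 59.26374435424805)
175 [0.46301257 0.3223492  0.08799417] 0.09561900470557039 ((459.76556396484375, 319.8590087890625), (40.46715545654297, 26.57089614868164), 80.7814712524414)
```

```bash
cat >> h.py <<'E'
def snap(n,name):
    from rig import imaging
    s=imaging.snapshot(n); cv2.imwrite(f"pics/{name}.png",s["image"][:,:,::-1]); np.savez(f"pics/{name}.npz",**s); return s
E
python3 - <<'E'
from h import *
from rig import manip
manip.goto([0.42,0.315,0.26],[180,0,-3]); s=snap("wrist","w1"); print(s["K"],s["origin"],s["attitude"])
manip.goto([0.46,-0.01,0.27],[180,0,-13.6]); s=snap("wrist","w2"); print(s["origin"],s["attitude"],manip.read_state()['clock'])
snap("top","top1")
E
```

```text
[[325.1922621    0.         278.35628661]
 [  0.         325.1922621  205.6148958 ]
 [  0.           0.           1.        ]] [0.42328086 0.3823043  0.4027355 ] [ 1.64486867e+02  8.45830647e-02 -2.94855716e+00]
[0.47602216 0.05576692 0.4127627 ] [ 1.64478006e+02  8.83670069e-02 -1.35461145e+01] 2.6
```

View pics/w1.png

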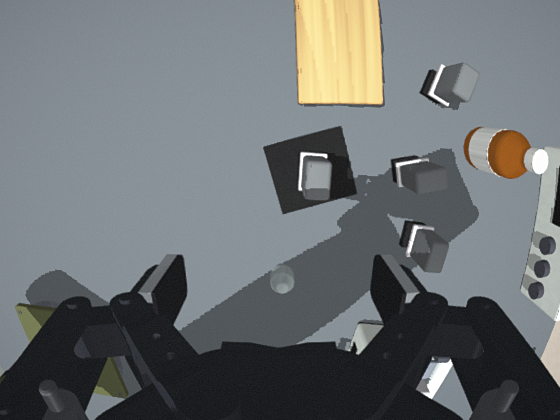

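View pics/w2.png

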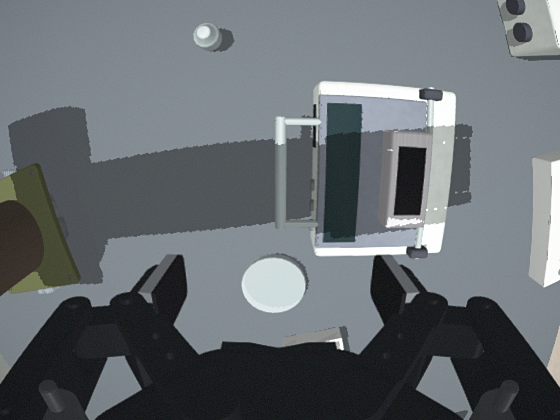

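Run:
```python
import cv2
a=cv2.imread("pics/w1.png")[115:225,255:365]; cv2.imwrite("pics/w1z.png",cv2.resize(a,None,fx=5,fy=5,interpolation=cv2.INTER_CUBIC))
a=cv2.imread("pics/w2.png")[75:265,265:465]; cv2.imwrite("pics/w2z.png",cv2.resize(a,None,fx=3,fy=3,interpolation=cv2.INTER_CUBIC))
```

```text
(no output)
```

View pics/w1z.png

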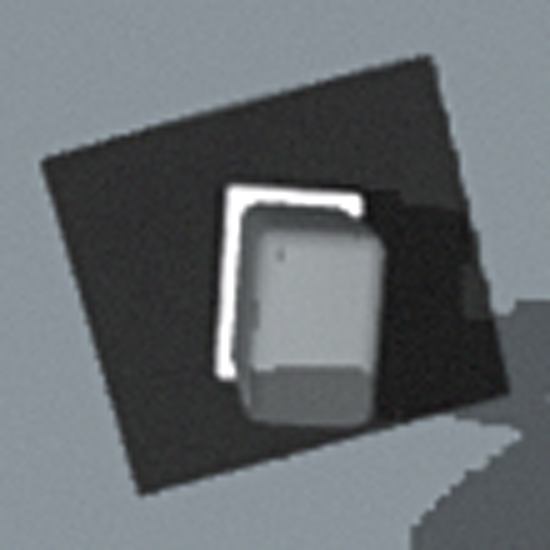

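View pics/w2z.png

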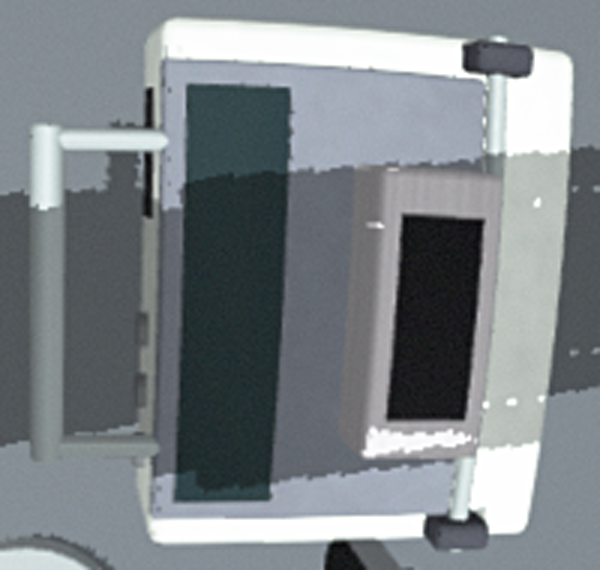

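Run:
```python
from h import *
s=load("w1"); f=lambda L:np.array(L)/5+[255,115]-.4
def rep(n,p):
    c=p.mean(0); l=((p[0]-p[3])+(p[1]-p[2]))/2; w=((p[1]-p[0])+(p[2]-p[3]))/2
    print(n,c.round(4),"yl",np.linalg.norm(l).round(4),"xl",np.linalg.norm(w).round(4),"yaw",np.degrees(np.arctan2(-l[0],l[1])).round(2),np.degrees(np.arctan2(w[1],w[0])).round(2))
rep("handle",ray_plane(s,f([(255,228),(384,235),(373,425),(246,418)]),.091,True))
rep("mat",ray_plane(s,f([(42,160),(432,57),(510,392),(142,494)]),.004,True))
rep("plate",ray_plane(s,f([(228,185),(362,190),(352,380),(216,378)]),.03,True))
s=load("w2"); g=lambda L:np.array(L)/3+[265,75]-.33
rep("win",ray_plane(s,g([(187,84),(291,88),(270,500),(174,500)]),.082,True))
b=ray_plane(s,g([(44,125),(46,460)]),.078,True); print("bar",b.round(4),b.mean(0),np.linalg.norm(b[0]-b[1]))
s=load("top1");cv2.imwrite("pics/t1z.png",cv2.resize(cv2.imread("pics/top1.png")[170:290,140:340],None,fx=4,fy=4))
s=load("w1");print("obj",ray_plane(s,[(283,279)],.046,True))
```

```text
handle [0.4581 0.3199 0.091 ] yl 0.0381 xl 0.0254 yaw -4.43 -5.73
mat [0.4604 0.3154 0.004 ] yl 0.0884 xl 0.0989 yaw 12.89 12.81
plate [0.4593 0.3182 0.03  ] yl 0.0454 xl 0.0317 yaw -5.01 -3.99
win [ 0.527  -0.0166  0.082 ] yl 0.1488 xl 0.0362 yaw -13.64 -13.83
bar [[ 0.4768  0.0568  0.078 ]
 [ 0.4496 -0.0596  0.078 ]] [ 0.46316288 -0.00136551  0.078     ] 0.11954377337493982
obj [[0.41855221 0.18905767 0.046     ]]
```

Run:
```python
from h import *
from rig import manip,hand
o=[180,0,-4.7]
hand.move_gripper(1.0,30)
manip.goto([.4583,.319,.16],o)
print(manip.servo_line([.4583,.319,.048],o,speed=.1,guard=8))
print(manip.read_state()['ee_pos'])
hand.move_gripper(0.0,30)
st=manip.read_state(); print(st['width'],st['ee_pos'],st['contact_force'],st['clock'])
snap("wrist","w3"); snap("scene","s3")
```

```text
False
[0.45893794 0.31936532 0.04890045]
0.30097415501090846 [0.45841704 0.31907341 0.04826238] [-0.09403113  0.08664993  1.60059344] 6.0083
```

View pics/w3.png

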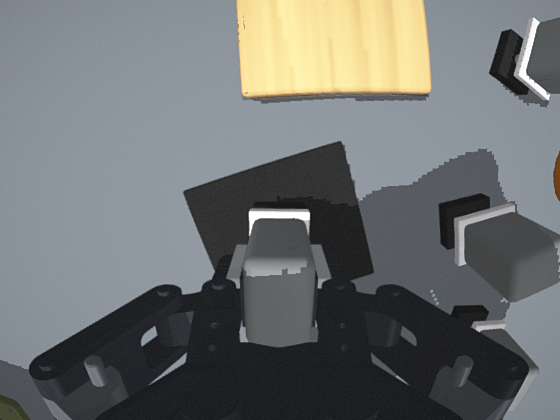

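```bash
cat >> h.py <<'E'
yw=np.radians(-13.7); cW=np.array([.5266,-.0166]); ux=np.array([np.cos(yw),np.sin(yw)]); uy=np.array([-np.sin(yw),np.cos(yw)])
def W(x,y,z): return list(cW+x*ux+y*uy)+[z]
E
python3 - <<'E'
from h import *
from rig import manip,hand
o=[180,0,-13.7]
manip.servo_line([.4583,.319,.22],speed=.15)
st=manip.read_state(); print(st['width'],st['contact_force'])
manip.goto(W(0,.053,.22),o)
manip.servo_line(W(0,.053,.145),o,speed=.1)
manip.pause(.3)
st=manip.read_state(); print(st['width'],st['contact_force'],st['ee_pos'])
print(manip.servo_line(W(0,.053,.119),o,speed=.01,guard=1.8))
st=manip.read_state(); print(st['width'],st['contact_force'],st['ee_pos'],st['clock'])
snap("wrist","w4"); snap("scene","s4")
E
python3 -c "
import cv2;cv2.imwrite('pics/s4z.png',cv2.resize(cv2.imread('pics/s4.png')[120:280,190:410],None,fx=3.5,fy=3.5))"
```

```text
0.3016407282368352 [-0.58772394  0.25620703 -1.33670894]
0.29978912107109307 [-0.14304509 -0.80382172 -1.34501685] [0.53950425 0.0348503  0.14563955]
True
0.30125881514222724 [ 0.56591145 -0.64912959  1.37556668] [0.53914401 0.03488352 0.12557202] 11.475
```

View pics/w4.png

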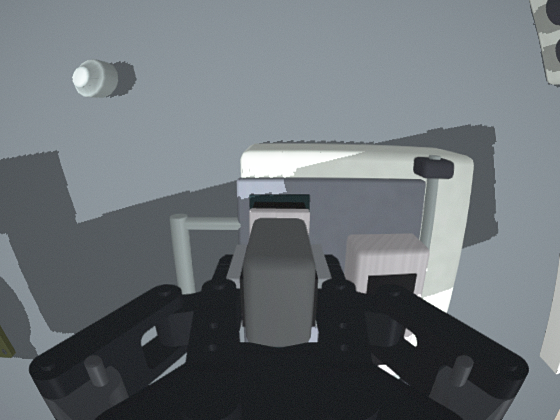

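View pics/s4z.png

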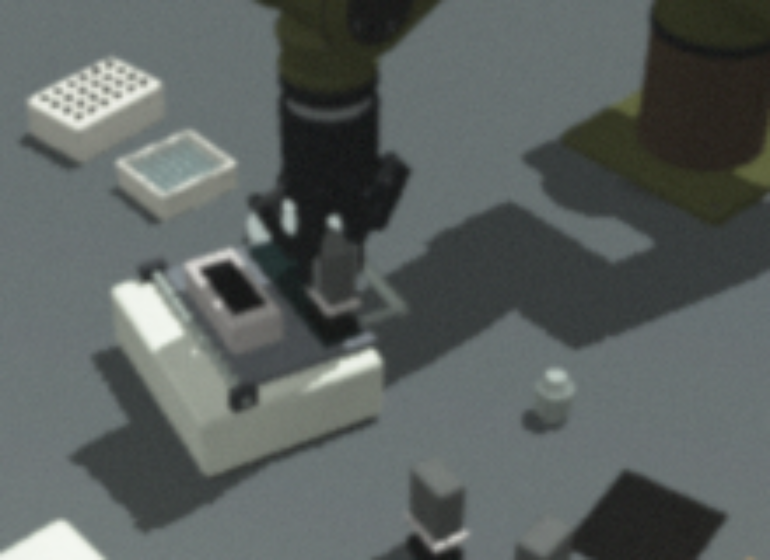

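Run:
```python
from h import *
from rig import manip,hand
o=[180,0,-13.7]
def p(): st=manip.read_state(); print(st['width'].__round__(3),st['contact_force'].round(2),(R.from_euler('z',13.7,degrees=True).apply(st['ee_pos']-np.r_[cW,0])).round(4),st['clock'])
z=.1215
manip.servo_line(W(0,.053,z),o,speed=.015); manip.pause(.3); p()
for y in (.023,0,-.025,-.052):
    manip.servo_line(W(0,y,z),o,speed=.04); p()
manip.pause(.2); p()
snap("wrist","w5")
```

```text
0.298 [0.8  0.49 3.47] [0.     0.053  0.1216] 12.2417
0.303 [-0.33 -0.13  3.94] [-0.      0.0225  0.1214] 13.1417
0.299 [0.31 0.   3.05] [-0.     -0.0007  0.1214] 13.8667
0.298 [-0.83 -0.33  3.78] [-0.     -0.0256  0.1215] 14.6417
0.305 [-0.47 -0.91  2.84] [-0.     -0.0526  0.1215] 15.4667
0.299 [-0.35 -1.4   3.46] [-0.     -0.0525  0.1215] 15.6667
```

View pics/w5.png

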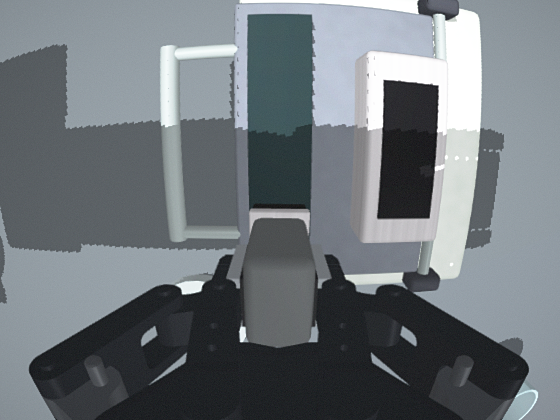

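```bash
python3 - <<'E'
from h import *
from rig import manip,hand
o=[180,0,-13.7]
manip.servo_line(W(0,-.0525,.2),o,speed=.12)
o=[180,0,-4.7]
manip.goto([.459,.318,.2],o)
manip.servo_line([.459,.318,.065],o,speed=.12)
print(manip.servo_line([.459,.318,.0478],o,speed=.02,guard=2))
manip.pause(.2)
st=manip.read_state(); print(st['contact_force'],st['ee_pos'],st['clock'])
hand.move_gripper(1.0)
manip.pause(.2)
manip.servo_line([.459,.318,.2],o,speed=.15)
st=manip.read_state(); print(st['contact_force'],st['ee_pos'],st['clock'])
snap("wrist","w6"); snap("scene","s6")
E
python3 -c "
import cv2;cv2.imwrite('pics/s6z.png',cv2.resize(cv2.imread('pics/s6.png')[170:350,210:440],None,fx=3.3,fy=3.3))"
```

```text
True
[2.13691897 0.96971923 2.28811633] [0.45850822 0.31767984 0.04724705] 20.2667
[ 0.48419711 -0.37397138 -0.25018602] [0.45833612 0.31760977 0.19857544] 22.25
```

View pics/w6.png

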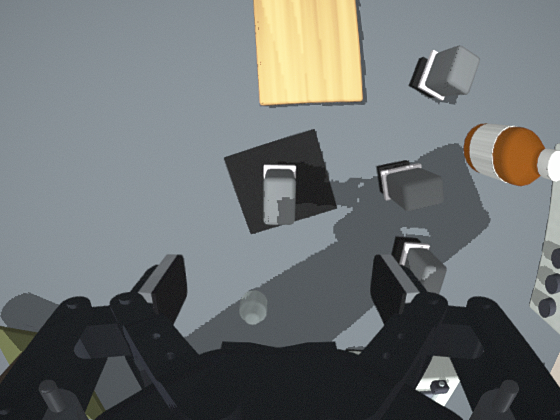

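View pics/s6z.png

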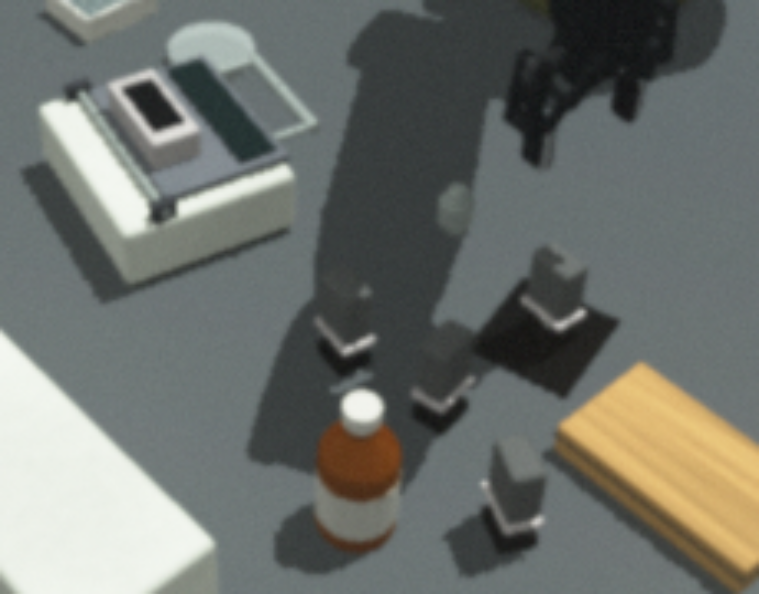

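```bash
cat >> h.py <<'E'
H=np.r_[cW+.1*ux,.075]
def B(th,dz=-.0187,r=.165): return H+r*(-np.cos(th)*np.r_[ux,0]+np.sin(th)*np.array([0,0,1.]))+[0,0,dz]
E
python3 - <<'E'
from h import *
from rig import manip,hand
o=[180,0,-13.7]
print(H,B(0),B(1.41))
q0=manip.read_state()
hand.move_gripper(0.37,25)
b=B(0); manip.goto([b[0],b[1],.17],o)
print(manip.servo_line([b[0],b[1],.09],o,speed=.12))
print(manip.servo_line(list(b),o,speed=.05,guard=5))
st=manip.read_state(); print(st['contact_force'],st['ee_pos'],st['clock'],st['width'])
snap("wrist","w7")
E
```

```text
[ 0.62375491 -0.04028381  0.075     ] [ 0.46344931 -0.00120552  0.0563    ] [ 0.59808929 -0.03402721  0.21917152]
False
False
[-0.18296759  0.64590279  0.78768232] [ 0.46362503 -0.00123976  0.05640131] 25.775 0.36890459569261896
```

View pics/w7.png

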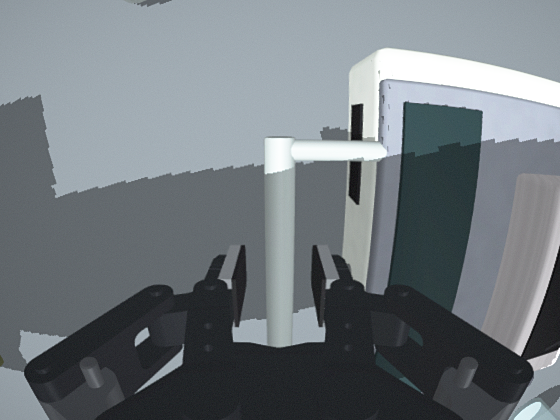

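Fingers straddle the bar (bar at columns 265–295, pads at 235 and 320, centred). I'll close and check forces, then try a small lift.

```bash
python3 - <<'E'
from h import *
from rig import manip,hand
o=[180,0,-13.7]
def p(t): 
    st=manip.read_state(); f=st['contact_force']; d=st['ee_pos']-H+[0,0,.0187]
    print(t,"fx %.2f fy %.2f fz %.2f"%(f[:2]@ux,f[:2]@uy,f[2]),"th %.3f r %.4f"%(np.arctan2(d[2],-(d[:2]@ux)),np.hypot(d[2],d[:2]@ux)),round(st['width'],3),round(st['clock'],2))
hand.move_gripper(0.0,25); p('closed')
for th in (.1,.2):
    manip.servo_line(list(B(th)),o,speed=.05); p(th)
manip.pause(.2);p('w')
snap("wrist","w8"); snap("scene","s8")
E
python3 -c "
import cv2;cv2.imwrite('pics/s8z.png',cv2.resize(cv2.imread('pics/s8.png')[120:280,190:410],None,fx=3.5,fy=3.5))"
```

```text
closed fx 0.60 fy -0.80 fz 0.52 th 0.003 r 0.1644 0.13 26.12
0.1 fx 4.40 fy 1.00 fz -2.99 th 0.101 r 0.1646 0.126 26.61
0.2 fx 6.12 fy 0.71 fz -3.57 th 0.199 r 0.1647 0.131 27.09
w fx 6.08 fy 0.36 fz -4.39 th 0.198 r 0.1647 0.124 27.29
```

View pics/s8z.png

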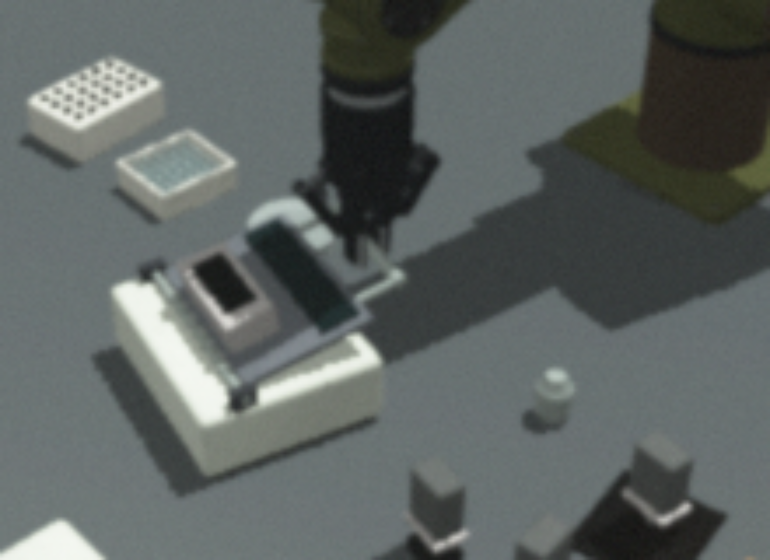

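```bash
python3 - <<'E'
from h import *
from rig import manip,hand
o=[180,0,-13.7]
def p(t): 
    st=manip.read_state(); f=st['contact_force']; d=st['ee_pos']-H+[0,0,.0187]
    print(t,"fx %.2f fy %.2f fz %.2f"%(f[:2]@ux,f[:2]@uy,f[2]),"th %.3f r %.4f"%(np.arctan2(d[2],-(d[:2]@ux)),np.hypot(d[2],d[:2]@ux)),round(st['width'],3),round(st['clock'],2)); return np.linalg.norm(f)
for th in np.arange(.32,1.1,.12):
    manip.servo_line(list(B(th)),o,speed=.05)
    if p(th)>20: break
snap("wrist","w9"); snap("scene","s9")
E
python3 -c "
import cv2;cv2.imwrite('pics/s9z.png',cv2.resize(cv2.imread('pics/s9.png')[100:280,190:410],None,fx=3.2,fy=3.2))"
```

```text
0.32 fx 5.98 fy 0.41 fz -4.92 th 0.316 r 0.1647 0.132 27.93
0.44 fx 5.32 fy 0.83 fz -5.54 th 0.433 r 0.1650 0.13 28.48
0.56 fx -0.96 fy 0.23 fz -2.27 th 0.557 r 0.1655 0.13 29.02
0.6799999999999999 fx -6.32 fy 0.47 fz 2.28 th 0.682 r 0.1660 0.13 29.56
0.8 fx -8.99 fy -0.31 fz 6.12 th 0.804 r 0.1667 0.125 30.1
0.9199999999999999 fx -10.62 fy -0.62 fz 10.06 th 0.930 r 0.1676 0.126 30.64
1.04 fx -6.61 fy -1.04 fz 9.27 th 1.054 r 0.1676 0.134 31.18
```

View pics/s9z.png

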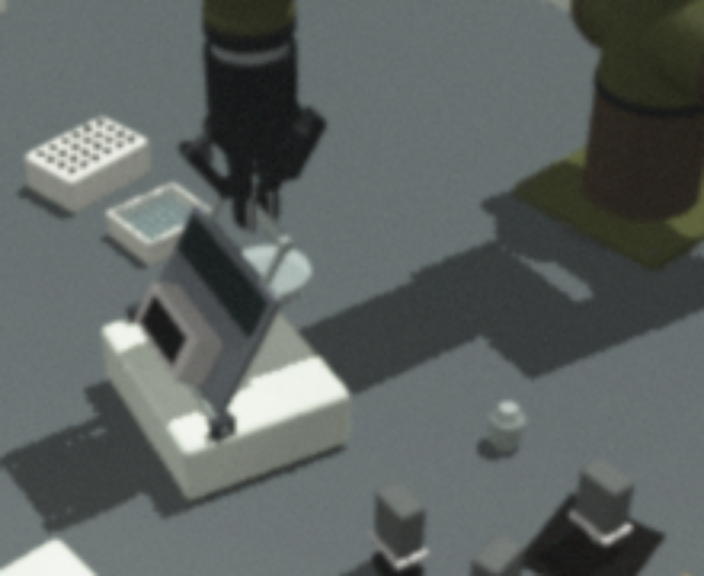

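View pics/w9.png

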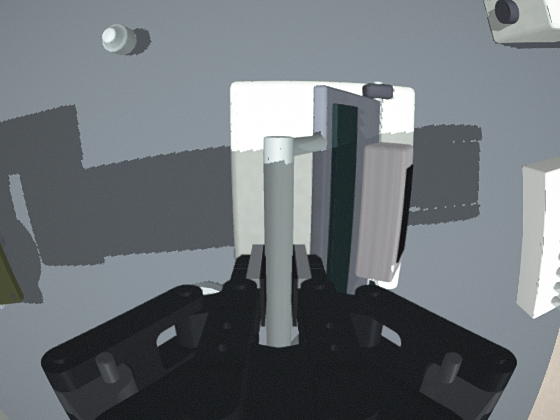

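```bash
python3 - <<'E'
from h import *
from rig import manip,hand
o=[180,0,-13.7]
def p(t): 
    st=manip.read_state(); f=st['contact_force']; d=st['ee_pos']-H+[0,0,.0187]
    print(t,"fx %.2f fy %.2f fz %.2f"%(f[:2]@ux,f[:2]@uy,f[2]),"th %.3f r %.4f"%(np.arctan2(d[2],-(d[:2]@ux)),np.hypot(d[2],d[:2]@ux)),round(st['width'],3),round(st['clock'],2)); return np.linalg.norm(f)
for th in (1.16,1.28,1.36,1.41):
    manip.servo_line(list(B(th,r=.1675)),o,speed=.04)
    if p(th)>20: break
manip.pause(.5);p('end')
snap("wrist","w10"); snap("scene","s10"); snap("top","t10")
E
python3 -c "
import cv2
cv2.imwrite('pics/s10z.png',cv2.resize(cv2.imread('pics/s10.png')[90:350,170:440],None,fx=2.3,fy=2.3))"
```

```text
1.16 fx -4.40 fy 0.91 fz 6.35 th 1.164 r 0.1684 0.126 31.93
1.28 fx -2.09 fy 2.31 fz 4.57 th 1.282 r 0.1679 0.127 32.58
1.36 fx -2.06 fy 0.87 fz 4.16 th 1.361 r 0.1675 0.131 33.07
1.41 fx -1.26 fy 2.23 fz 2.99 th 1.411 r 0.1673 0.132 33.42
end fx -1.25 fy 1.68 fz 0.90 th 1.409 r 0.1673 0.132 33.92
```

View pics/s10z.png

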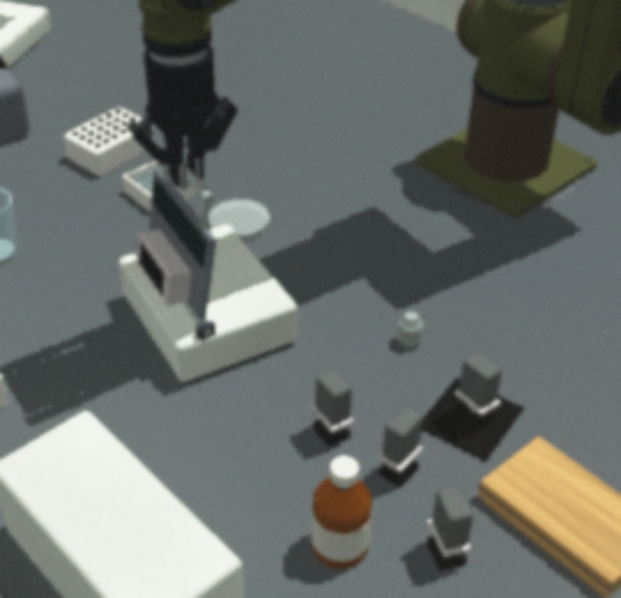

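View pics/w10.png

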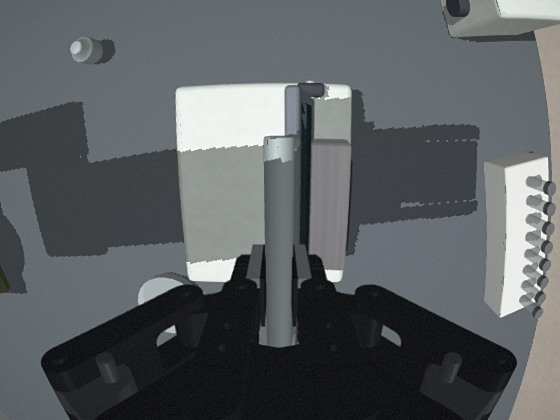

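Run:
```python
from h import *
s=load("w10")
p=ray_plane(s,[(279,137)],.244,True)[0]; d=p-H; print("bar end: x",d[:2]@ux,"y",(p[:2]-cW)@uy,"theta",np.arccos(-(d[:2]@ux)/.165))
s=load("w6"); t=ray_plane(s,[(264,180),(296,180),(294,224),(264,224)],.091,True).mean(0); m=ray_plane(s,[(224,158),(315,129),(338,207),(250,234)],.004,True).mean(0); print("wiper",t,"mat",m)
a=load("top1")["image"].astype(int);b=load("t10")["image"].astype(int)
cv2.imwrite("pics/cmp.png",np.hstack([a,b]).astype(np.uint8)[80:290,:,::-1][:, :, :][:, list(range(90,470))+list(range(650,1030))])
```

```text
bar end: x -0.026655002954782743 y 0.05972448590398481 theta 1.4085398318898603
wiper [0.45871452 0.31740302 0.091     ] mat [0.46089252 0.31520226 0.004     ]
```

View pics/cmp.png

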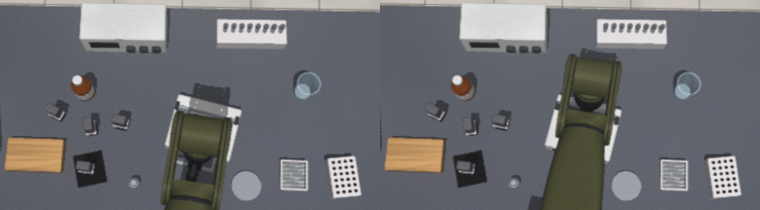

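All the bystanders look unmoved, the flap measures 1.41 rad and the wiper stands on its mat, so I'm handing the job in.

Run:
```python
from rig import manip,order
st=manip.read_state();print(st['width'],st['contact_force'],abs(st['qd']).max(),st['clock'])
order.hand_in()
```

```text
0.1284609829900011 [0.08466865 2.30999798 1.47140365] 0.0956553866386691 34.075
the job is handed in; nothing more can be done
```

I wiped the window, put the wiper back on its mat, swung the flap up to its balance point and handed the job in at 34 s, still holding the bar. The hand-in reports no verdict, so these are my own measurements.

- **Wipe:** I took the wiper standing on the mat, the one nearest the base. It went along the glass from about +53 mm to −53 mm in one pass. The tool force readings put the press at roughly 4–5 N, between the 1.5 N and 12 N limits.
- **Wiper:** It stands upright, let go, about 3 mm from the mat's centre.
- **Flap:** The arm position and the last wrist picture both put it at 1.41 rad. The fingers are closed on the bar with a 25 N grip and the arm is at rest.
- **Bench:** Before and after pictures from above show no bystander shifted, though the arm hides the area around the reader in the last one.
- **Disagreement:** While swinging the flap, the forces rose to about 15 N along the line from the hinge. The bar ran about 2 mm further out than my computed arc, so I widened the arc for the last part. The forces then fell to 1–3 N.

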